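Find the key that opens the ingredient chest

TASK

One of the three keys standing in the white holder opens the lock on top of the steel ingredient chest: try them one at a time until you find the one that turns, and put each key that does not fit into the metal pan or back into the holder. Turn the right key clockwise as far as it goes, leave it in the lock, and slide the chest's lid fully open by its bar. Do not knock over or push about the other things on the bench.

Things in the scene. Friction and masses are not known exactly. Their poses are not given: they have to be found in the camera images.
- key_a_bow (a point): Centre of the bow (head) of a loose key, blade down. Bow: black plastic 10 mm thick (x), 44 wide (y), 46 tall (z). Steel blade 5 thick (x), 26 wide (y), rounded tip 79.5 mm below this point. Both edges are notched, each key at another height (same turned half round). 90 g. Starts upright in the holder, bow's underside on the holder's top. Which key works is unknown and changes every run.
- key_b_bow (a point): The same point of the second key: same sizes, but for the height of its notches.
- key_c_bow (a point): The same point of the third key: same sizes, but for the height of its notches.
- holder_top (a point): Centre of the top face of the fixed white plastic key holder, 66 mm high, 190 mm long (its y), 50 mm wide (its x), with three slots 8 x 29 mm (long side along its y) at y = -62, 0 and +62 mm; the keys stand in them, blades inside, in any order.
- keyhole (a point): Centre of the round 34 mm opening in the chest's top face, 95 mm above the table; axes are the chest's, z up. 6 mm below it a brass plug has a slot 29 x 8.5 mm, long side along x when locked. A key goes straight down, blade width along x (either way round), until its bow rests on the top face, bow centre 23 mm above this point. Every key goes in, only one turns.
- chest_middle (a point): Middle of the fixed stainless chest at its top height (95 mm); the chest is 150 mm (x) by 300 mm (y). The keyhole is 108 mm from here towards -y; the sliding lid covers the +y part. Its yaw differs by up to 0.3 rad.
- lock (a joint): Turn of the brass plug, rad: 0 locked, grows clockwise seen from above, stop at 1.35. Light friction (0.03 N m), stays where it is left. The slot turns with it, so bring it back before drawing a wrong key out. A key has about 0.13 rad of play. A wrong key is stopped by a hidden ward after about 0.2 to 0.35 rad; the right one turns to the stop. The bolt clears the lid only near the stop (from about 1.2).
- lid (a joint): Travel of the chest's sliding lid, m: 0 shut, 0.110 fully open at its stop. The lid moves along the chest's +y, away from the keyhole; about 2 N of friction. It is held shut by the bolt while the lock is not turned.
- lid_bar (a point): Centre of the finger bar standing on the lid: black plastic, 70 mm long (its x), 10 mm thick (its y, the way the lid slides), 46 mm tall, its top 46 mm above the lid and about 140 mm above the table; moves with the lid. When shut it stands 108 mm from the keyhole along the chest's +y. Axes are the chest's.
- pan_mouth (a point): Centre of the mouth of the fixed open metal pan for keys that do not fit: 176 mm (its x) by 108 mm (its y) outside, walls 3 mm, 60 mm high, bottom 3 mm; this point is at the rim's height. A key put in it may lie or lean.
- bowl: Bystander: loose grey plastic mixing bowl, rim radius 75 mm, 85 mm tall. Origin under its centre.
- jar: Bystander: loose closed amber jar, radius 24 mm, 75 mm tall. Origin under its centre.
- spatula: Bystander: loose spatula lying flat, 250 mm long along its x, handle to -x.
- spoon: Bystander: loose spoon lying flat, 170 mm long along its x, handle to -x.
- cup: Bystander: loose small steel cup, rim radius 32 mm, 60 mm tall. Origin under its centre.
- weight: Bystander: loose brass cylinder, radius 20 mm, 45 mm tall. Origin under its centre.

How it is judged:
By the outcome, as a careful person would: the job done as asked, in the order asked, and still so for the second after the job is handed in, with the robot touching nothing.
It also fails if it takes over 72 s, if anything falls off the work surface, if the arm or the gripper's body presses on something with over 40 N, if the wrist force passes 120 N, or if a joint passes its speed limit or range.

ROBOT

A 7-joint arm with a two-finger parallel gripper is mounted at the origin on the work surface. World frame = base frame: x ahead of the robot, y to its left, z up, the work surface at z = 0. Lengths are in m, angles in rad, forces in N, time in s.
With the tool pointing down it reaches from about 0.4 to 0.85 m from the base axis. Payload 4.5 kg.
Tool frame: the origin (TCP) lies at the very end of the fingers, on their centre line; the grasp point (between the pads) lies 19 mm behind it; z points along the fingers, y is the line along which they close (so a half turn about z gives the same grasp; the last joint's range is limited). The gripper opens to 88 mm and grips with 3 to 60 N. Pads are 18 mm wide; open, the fingers measure 123 mm over their backs; the gripper's body (75 mm by 187 mm) begins 45 mm behind the grasp point.
Start: joints at [-1.072, 0.689, -0.195, 1.565, 0.157, 0.902, -0.215], TCP at [0.28, 0.559, 0.239] pointing down, gripper open.
Joint ranges: [-3.01, 3.01], [-0.46, 2.08], [-1.47, 1.51], [0.13, 2.56], [-1, 4.14], [0.04, 2.09], [-2.66, 2.66]. Speed limits (rad/s): [2.57, 2.57, 3.14, 3.14, 3.14, 3.14, 3.14].

INTERFACE

Orientations are given as a unit quaternion [x, y, z, w].
In Python, from cell import ctrl gives the robot as it stands. The module is installed in compiled form; this text tells all that it offers.
- The arm moves only by the tool play_rows, never from a script. Its argument "deltas" is a list of rows, each a list of 2 entries, a list of its own where there are three numbers: the shift along the tool's x, y, z in mm, then the turn, a rotation vector about the tool's x, y, z in degrees. In form: [[[tx, ty, tz], [rx, ry, rz]], ...]. A call has 1 to 10 rows; each row is the pose to reach, as a shift and turn from the pose commanded when the call began, along the tool's axes at that moment; what a row does not reach only later rows make up. A row lasts 1/10 s, in which the tool goes at most 50 mm and 8.59 degrees, less where a joint would pass 70% of its speed; a pose out of reach is approached as far as the arm can. A call with a gripper value outside its range is refused whole. "jaw" is the finger opening in mm, from 0 to 88.1, set as the call begins (left out, the last holds). The fingers move at their own pace and stop on an object; "force" is the grip in N (left out, the last holds). Time passes only in rows, so rows that repeat a pose let the fingers close. It gives the time, the measured TCP pose, the force, the opening and the grip force at its end, in the units of the state.
- ctrl.observe(): the state, without advancing time (a new reading comes with each control period).
- ctrl.grab_frame(name): name is "side" or "top" or "wrist"; returns a dict with "frame" (420x560x3 uint8, red, green, blue), "depth" (420x560 float32, m along the optical axis (not along the pixel's ray), 0 where there is no reading), "K" (3x3 intrinsics, pixels), "R" (3x3) and "t" (3): a world point X has camera coordinates R X + t. Camera axes: x right, y down, z forward; pixel columns grow to the right and rows downward; lengths in m; the calibration is good to about 2 mm. The wrist camera is an equidistant fisheye: a pixel r from the principal point sees the ray r / f radians off the axis. A picture is of the moment at which its call begins.
- ctrl.finish_job(): hands the job in; it is judged then, once.
The state is a dict: "t": time; "joints": joint angles; "qvel": joint speeds; "tau": joint torques, N m; "position": TCP position; "tcp_rot": TCP orientation; "ft_force": force on the tool from outside, world axes, zero at the start; "torque": the same for the moment, N m; "grip_width": finger opening in m; "grasp_force": force on a finger pad.
Only numpy, scipy, OpenCV 4.12 (cv2) and the standard library are available. Lean on these libraries where they do the work, as an engineer would, in place of code of your own. Each camera call takes 0.05 s, during which the arm holds its last target. There are 200 camera calls.

## Working session

There is one attempt and no reset: what is moved stays moved. The work goes in short steps, Python scripts to look and compute and a tool call to move; the robot and the scene stay as the last step left them, time stands still between calls to the robot, and variables do not carry over. Pictures are saved under pics/ and viewed, at most 10 in all, crops included, and the job is handed in when it is done.

Besides the shell and the picture viewer there is one more tool, called after "Request:" as a command line: name --argument value ..., lists and objects as JSON in quotes. play_rows: Moves the arm, as the interface text tells. Its arguments: {"type":"object","properties":{"deltas":{"type":"array","items":{"type":"array"}},"jaw":{"type":"number"},"force":{"type":"number"}},"required":["deltas"]}

```bash
mkdir -p pics
cat > h.py <<'E'
import numpy as np, cv2
from cell import ctrl
def grab(n):
    g=ctrl.grab_frame(n); np.savez(f'{n}.npz',**g); return g
def cloud(g):
    K,R,t,d=g['K'],g['R'],g['t'],g['depth']
    v,u=np.mgrid[:d.shape[0],:d.shape[1]]
    c=np.stack([(u-K[0,2])/K[0,0]*d,(v-K[1,2])/K[1,1]*d,d],-1)
    P=(c-t)@R; P[d==0]=np.nan
    return P
E
python3 - <<'E'
from h import *
for n in('top','side'):
    g=grab(n); cv2.imwrite(f'pics/{n}0.png',g['frame'][:,:,::-1])
    print(n,g['K'].round(1).tolist(),g['R'].round(3).tolist(),g['t'].round(3), (g['depth']>0).mean())
s=ctrl.observe();print(s['t'],s['position'],s['tcp_rot'],s['ft_force'],s['grip_width'])
E
```

```text
top [[403.6, 0.0, 284.8], [0.0, 403.6, 208.8], [0.0, 0.0, 1.0]] [[0.015, -1.0, -0.009], [-0.998, -0.014, -0.06], [0.06, 0.009, -0.998]] [-0.105  0.552  1.014] 0.9959821428571428
side [[390.3, 0.0, 280.3], [0.0, 390.3, 212.8], [0.0, 0.0, 1.0]] [[0.707, -0.707, 0.008], [-0.444, -0.454, -0.773], [0.55, 0.543, -0.635]] [-0.476  0.279  0.668] 0.9959056122448979
0.1 [0.27994379 0.55817194 0.23799523] [ 2.30285006e-01  9.73122878e-01 -8.13761813e-04 -1.33943649e-04] [-0.35138048 -0.5342246  -0.73268622] 0.08817051317111971
```

View pics/top0.png

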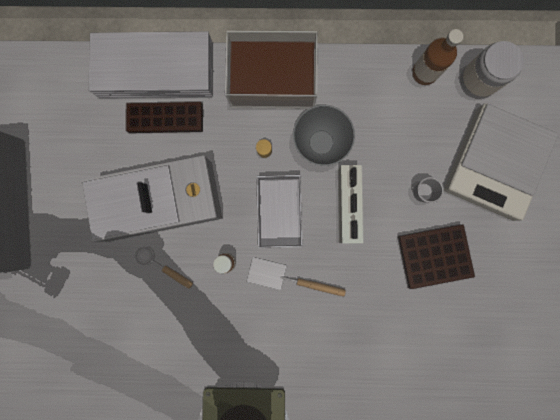

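View pics/side0.png

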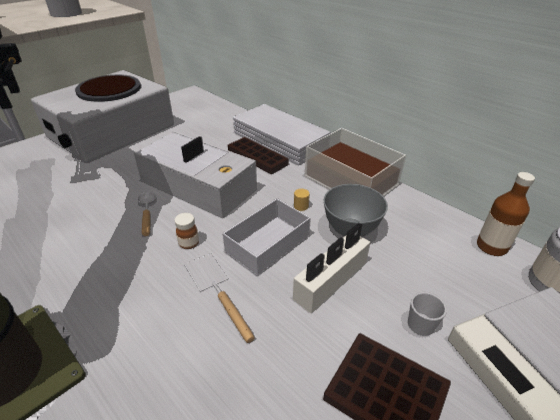

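The top view shows the chest (rows 155–240, cols 83–220), with its bar at (145,197) and keyhole at (193,190). The pan is at (280,212), and the holder is at (351,204) with keys at (353,177), (353,203) and (354,229). Next I'll measure these.

```bash
cat > m.py <<'E'
from h import *
g=dict(np.load('top.npz')); P=cloud(g); f=g['frame'].astype(int); z=P[...,2]
gs=dict(np.load('side.npz'))
K,R,t=g['K'],g['R'],g['t']
def ray(u,v,h,g=g):
    d=g['R'].T@np.array([(u-g['K'][0,2])/g['K'][0,0],(v-g['K'][1,2])/g['K'][1,1],1]); o=-g['R'].T@g['t']
    return o+d*(h-o[2])/d[2]
def box(r0,r1,c0,c1):
    m=np.zeros(z.shape,bool); m[r0:r1,c0:c1]=1; return m
def rect(name,m,h):
    n,l,st,_=cv2.connectedComponentsWithStats(m.astype(np.uint8)); k=1+np.argmax(st[1:,4]); m=l==k
    ys,xs=np.nonzero(m); W=np.array([ray(u,v,h)[:2] for u,v in zip(xs,ys)])
    r=cv2.minAreaRect((W*1000).astype(np.float32)); print(name,np.round(r[0],1),np.round(r[1],1),round(r[2],1),'z',np.nanmedian(z[m]).round(4),m.sum())
dark=f.max(2)<60
for r0,r1 in((162,190),(190,216),(216,245)): rect('key',box(r0,r1,340,365)&dark&(z>.1),.112)
for r0,r1 in((162,190),(190,216),(216,245)): rect('keyall',box(r0,r1,340,365)&dark&(z>.08),.112)
rect('holder',box(155,250,330,372)&(z>.05),.066)
rect('bar',box(170,220,130,160)&(z>.125),.14)
rect('chest',box(145,250,75,230)&(z>.08)&(z<.125),.095)
rect('chestL',box(145,250,75,230)&(z>.08),.095)
rect('brass',box(175,205,180,210)&(f[...,0]-f[...,2]>50),.089)
rect('panrim',box(160,260,245,315)&(z>.045),.06)
rect('jar',box(250,280,205,240)&(z>.06),.075)
rect('weight',box(135,160,250,275)&(z>.03),.045)
rect('bowl',box(100,170,285,362)&(z>.06),.085)
a=f[155:245,335:370].astype(np.uint8)[:,:,::-1]; b=f[150:245,78:225].astype(np.uint8)[:,:,::-1]
im=np.zeros((600,800,3),np.uint8); a=cv2.resize(a,None,fx=5,fy=5); b=cv2.resize(b,None,fx=4,fy=4)
im[:a.shape[0],:a.shape[1]]=a; im[:b.shape[0],200:200+b.shape[1]]=b; cv2.imwrite('pics/c1.png',im)
E
python3 m.py
```

```text
key [ 625.4 -254.8] [39.8  9.3] 0.3 z 0.1107 74
key [ 564.9 -257.4] [39.5  9.2] 0.3 z 0.111 81
key [ 503.7 -257.6] [36.9  9.2] 0.3 z 0.1111 77
keyall [ 624.3 -253.6] [42.1 11.6] 0.3 z 0.1103 99
keyall [ 564.9 -256.2] [39.5 11.6] 0.3 z 0.1104 97
keyall [ 503.7 -256.5] [36.9 11.5] 0.3 z 0.1105 98
holder [ 566.5 -257.2] [187.7  52.6] 1.3 z 0.0665 1679
bar [570.4 224.9] [70.  15.2] 12.1 z 0.1386 192
chest [570.1 226.9] [151.1 302.3] 12.2 z 0.094 7725
chestL [570.1 226.9] [151.1 302.3] 12.2 z 0.0941 7917
brass [592.7 132. ] [28.9 13.5] 7.3 z 0.0885 55
panrim [546.7 -82.4] [175.7 107.8] 2.3 z 0.0592 349
jar [417.2  50.8] [40.4 43.1] 0.9 z 0.0745 268
weight [706.3 -40.1] [40.5 35.1] 1.0 z 0.0446 206
bowl [ 729.1 -187.7] [146.2 146.7] 0.7 z 0.0788 823
```

View pics/c1.png

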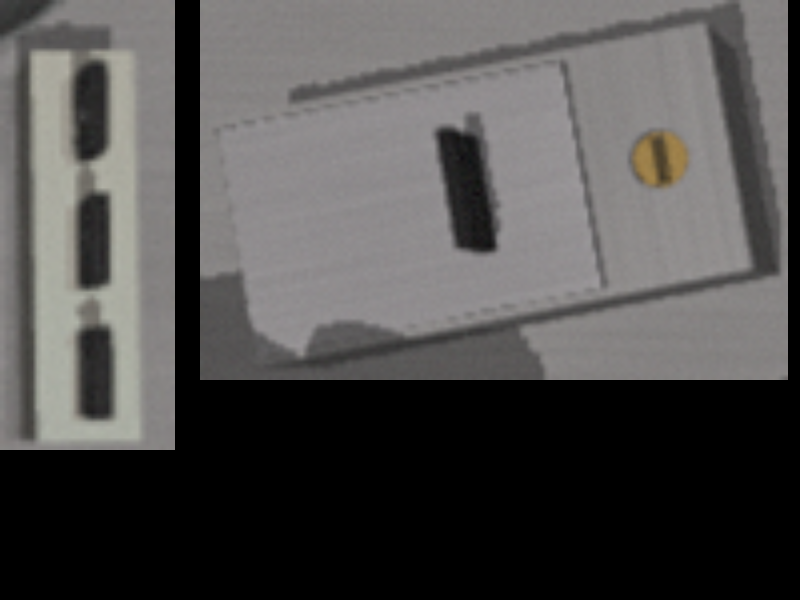

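The crop shows three keys in line along the holder. The brass plug is at about (193,189.5) in the full image, with its slot tilted with the chest. Next I'll refine the keyhole in both views and set up a move helper.

```bash
cat >> h.py <<'E'
from scipy.spatial.transform import Rotation as Rn
def go(x,y,z,yaw,cmd=None):
    """print tool-frame shift (mm) and turn (deg) to put TCP at x,y,z (mm), pointing down, tool y at yaw deg"""
    s=ctrl.observe(); p=np.array(s['position'])*1000; A=Rn.from_quat(s['tcp_rot'])
    if cmd is not None: p=np.array(cmd[:3]); c=np.radians(cmd[3]); A=mat(c)
    B=mat(np.radians(yaw))
    print('shift',A.inv().apply(np.array([x,y,z])-p).round(1),'turn',np.degrees((A.inv()*B).as_rotvec()).round(1))
def mat(c):
    yv=np.array([np.cos(c),np.sin(c),0]); zv=np.array([0,0,-1.]); return Rn.from_matrix(np.stack([np.cross(yv,zv),yv,zv],1))
E
cat > m2.py <<'E'
from h import *
exec(open('m.py').read().split("dark=")[0].split("def box")[0])
def brass(g,r0,r1,c0,c1):
    f=g['frame'].astype(int); m=np.zeros(f.shape[:2],np.uint8); m[r0:r1,c0:c1]=(f[...,0]-f[...,2]>30)[r0:r1,c0:c1]
    pts=cv2.findNonZero(m); h=cv2.convexHull(pts); M=cv2.moments(h); return M['m10']/M['m00'],M['m01']/M['m00'],cv2.boundingRect(pts)
for n,G,b in(('top',g,(175,205,180,210)),('side',gs,(155,185,205,245))):
    u,v,bb=brass(G,*b); print(n,u,v,bb,(ray(u,v,.089,G)*1000).round(1),(ray(u,v,.095,G)*1000).round(1))
Q=cloud(gs); zz=Q[...,2]; fs=gs['frame'].astype(int)
# side-view: chest top, keys
def rectq(name,m,h):
    n,l,st,_=cv2.connectedComponentsWithStats(m.astype(np.uint8)); k=1+np.argmax(st[1:,4]); m=l==k
    ys,xs=np.nonzero(m); W=np.array([ray(u,v,h,gs)[:2] for u,v in zip(xs,ys)])
    r=cv2.minAreaRect((W*1000).astype(np.float32)); print(name,np.round(r[0],1),np.round(r[1],1),round(r[2],1),m.sum())
b=np.zeros(zz.shape,bool); b[130:215,130:260]=1; rectq('chest',b&(abs(zz-.095)<.006),.095)
dark=fs.max(2)<75; pts=Q[dark&(zz>.07)&(zz<.118)&(abs(Q[...,0]-.565)<.11)&(abs(Q[...,1]+.257)<.04)]*1000
for c in(503.7,565,625):
    q=pts[abs(pts[:,0]-c)<30]; print('key',len(q),q.min(0).round(1),q.max(0).round(1),q.mean(0).round(1))
go(565,-257,170,91.3)
E
python3 m2.py
```

```text
top 192.5884476534296 189.352587244284 (186, 183, 14, 14) [592.7 123.   89. ] [592.  121.5  95. ]
side 225.026936026936 169.4848484848485 (219, 167, 13, 6) [595.6 126.   89. ] [590.1 118.4  95. ]
chest [569.  224.7] [158.6 306.9] 12.0 3205
key 291 [ 480.8 -267.2   70.1] [ 524.6 -257.2  114.7] [ 498.7 -264.2   95.7]
key 262 [ 542.7 -265.7   70.1] [ 585.  -255.1  114.6] [ 560.3 -262.7   96.2]
key 248 [ 604.4 -264.4   71. ] [ 647.9 -254.4  115.3] [ 622.9 -261.2   96.3]
shift [-620.2 -600.8   69.1] turn [ -0.1  -0.  -27.9]
```

Request:
play_rows --deltas '[[[-620, -601, 69], [0, 0, -28]], [[-620, -601, 69], [0, 0, -28]], [[-620, -601, 69], [0, 0, -28]], [[-620, -601, 69], [0, 0, -28]], [[-620, -601, 69], [0, 0, -28]], [[-620, -601, 69], [0, 0, -28]], [[-620, -601, 69], [0, 0, -28]], [[-620, -601, 69], [0, 0, -28]], [[-620, -601, 69], [0, 0, -28]], [[-620, -601, 69], [0, 0, -28]]]' --jaw 40 --force 25

```text
t: 1.1
position: [0.4449, 0.0863, 0.1987]
tcp_rot: [-0.012, 1.0, 0.0, -0.0]
ft_force: [0.5, 0.1, -0.3]
grip_width: 0.0398
grasp_force: 0.0
```

```bash
python3 -c "
from h import *
go(565,-257,170,91.3); print(ctrl.observe()['joints'])"
```

```text
shift [-111.8 -346.1   28.6] turn [ 0.  -0.   0.1]
[-0.04544991  0.55840135 -0.37943045  2.10366319  0.3875205   0.54572307
  0.88776035]
```

Request:
play_rows --deltas '[[[-112, -346, 28], [0, 0, 0]], [[-112, -346, 28], [0, 0, 0]], [[-112, -346, 28], [0, 0, 0]], [[-112, -346, 28], [0, 0, 0]], [[-112, -346, 28], [0, 0, 0]], [[-112, -346, 28], [0, 0, 0]], [[-112, -346, 28], [0, 0, 0]], [[-112, -346, 28], [0, 0, 0]], [[-112, -346, 28], [0, 0, 0]], [[-112, -346, 28], [0, 0, 0]]]'

```text
t: 2.1
position: [0.5644, -0.2535, 0.1705]
tcp_rot: [-0.012, 1.0, 0.001, -0.0]
ft_force: [-0.1, 0.6, -0.0]
grip_width: 0.04
grasp_force: 0.0
```

```bash
python3 -c "
from h import *
go(565,-257,170,91.3); print(ctrl.observe()['joints'],ctrl.observe()['position'])
g=grab('wrist'); cv2.imwrite('pics/w1.png',g['frame'][:,:,::-1]); print(g['K'],g['R'],g['t'])"
```

```text
shift [-0.5 -3.6  0.5] turn [ 0.1 -0.   0.1]
[ 0.59195168  0.79175003 -0.44365258  1.64073562  0.43325219  0.8098364
  1.55610089] [ 0.56438337 -0.25345974  0.17048172]
[[325.1922621    0.         274.41996532]
 [  0.         325.1922621  210.72866884]
 [  0.           0.           1.        ]] [[-2.51345406e-02  9.99683893e-01  6.08167252e-04]
 [ 9.61201091e-01  2.39998084e-02  2.74802606e-01]
 [ 2.74701143e-01  7.49160828e-03 -9.61500472e-01]] [ 0.26727469 -0.55523435  0.16988687]
```

View pics/w1.png

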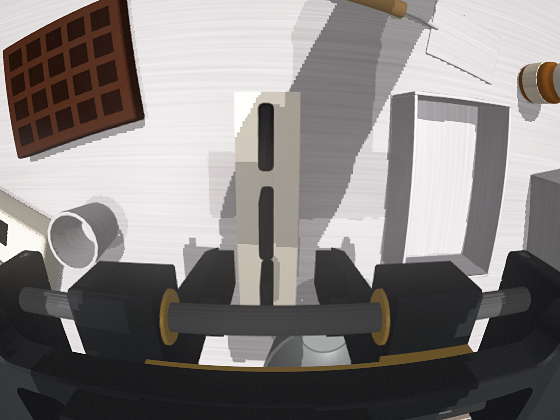

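The wrist view shows the middle key at column ~266, rows 187–259, and the near key (x≈504) at column ~265, rows 102–170. The fingers straddle the key row. Next I'll ray-cast the keys' y from this view.

```bash
cat >> h.py <<'E'
def wray(g,u,v,h):
    K=g['K']; a=np.array([u-K[0,2],v-K[1,2]]); r=np.hypot(*a); th=r/K[0,0]
    c=np.r_[a/r*np.sin(th),np.cos(th)]; d=g['R'].T@c; o=-g['R'].T@g['t']; return (o+d*(h-o[2])/d[2])*1000
E
python3 -c "
from h import *
g=dict(np.load('wrist.npz')); f=g['frame'].astype(int); m=f.max(2)<60
print(-g['R'].T@g['t'])
for r in range(100,262,4):
    c=np.nonzero(m[r,245:292])[0]+245
    if len(c): print(r,c[0],c[-1],wray(g,c.mean(),r,.112).round(1), g['depth'][r,int(c.mean())].round(3))
"
```

```text
[ 0.49374158 -0.25513741  0.3157636 ]
104 261 270 [ 483.7 -260.8  112. ] 0.195
108 259 273 [ 486.2 -260.4  112. ] 0.195
112 259 273 [ 488.7 -260.3  112. ] 0.195
116 259 273 [ 491.2 -260.3  112. ] 0.196
120 259 273 [ 493.7 -260.2  112. ] 0.196
124 259 272 [ 496.2 -260.5  112. ] 0.197
128 259 272 [ 498.8 -260.4  112. ] 0.197
132 259 272 [ 501.3 -260.4  112. ] 0.2
136 259 272 [ 503.8 -260.3  112. ] 0.2
140 259 272 [ 506.3 -260.3  112. ] 0.201
144 259 272 [ 508.8 -260.2  112. ] 0.201
148 259 272 [ 511.3 -260.1  112. ] 0.201
152 259 272 [ 513.9 -260.1  112. ] 0.201
156 259 272 [ 516.4 -260.   112. ] 0.204
160 259 272 [ 518.9 -260.   112. ] 0.202
164 259 272 [ 521.5 -259.9  112. ] 0.205
168 260 271 [ 524.  -259.9  112. ] 0.206
188 262 271 [ 537. -259.  112.] 0.243
192 261 272 [ 539.6 -258.9  112. ] 0.229
196 260 272 [ 542.2 -259.2  112. ] 0.217
200 259 272 [ 544.9 -259.5  112. ] 0.212
204 259 272 [ 547.6 -259.4  112. ] 0.211
208 259 272 [ 550.3 -259.4  112. ] 0.212
212 259 272 [ 553.  -259.3  112. ] 0.212
216 259 272 [ 555.7 -259.3  112. ] 0.213
220 259 272 [ 558.4 -259.3  112. ] 0.215
224 259 272 [ 561.2 -259.2  112. ] 0.216
228 259 272 [ 564.  -259.2  112. ] 0.217
232 259 272 [ 566.8 -259.1  112. ] 0.216
236 259 272 [ 569.7 -259.1  112. ] 0.218
240 259 272 [ 572.5 -259.   112. ] 0.218
244 259 272 [ 575.4 -259.   112. ] 0.219
248 259 272 [ 578.3 -258.9  112. ] 0.22
252 260 272 [ 581.3 -258.5  112. ] 0.221
256 260 271 [ 584.3 -258.8  112. ] 0.22
260 264 270 [ 587.3 -257.8  112. ] 0.267
```

```bash
python3 -c "
from h import *
go(564.5,-258.8,74,91.3); print(ctrl.observe()['position'])"
```

```text
shift [ 0.1 -6.4 96.8] turn [ 0.1 -0.   0.2]
[ 0.56452188 -0.2525981   0.1707678 ]
```

Request:
play_rows --deltas '[[[0, -6.3, 20], [0, 0, 0]], [[0, -6.3, 50], [0, 0, 0]], [[0, -6.3, 80], [0, 0, 0]], [[0, -6.3, 97], [0, 0, 0]], [[0, -6.3, 97], [0, 0, 0]], [[0, -6.3, 97], [0, 0, 0]]]'

```text
t: 2.75
position: [0.5654, -0.2595, 0.0746]
tcp_rot: [-0.013, 1.0, 0.0, 0.0]
ft_force: [0.3, 0.0, -0.6]
grip_width: 0.0396
grasp_force: 0.0
```

Request:
play_rows --deltas '[[[0, 0, 0], [0, 0, 0]], [[0, 0, 0], [0, 0, 0]], [[0, 0, 0], [0, 0, 0]], [[0, 0, 0], [0, 0, 0]], [[0, 0, 0], [0, 0, 0]]]' --jaw 0 --force 40

```text
t: 3.25
position: [0.5652, -0.2612, 0.0744]
tcp_rot: [-0.012, 1.0, 0.0, 0.0]
ft_force: [0.1, 0.3, 2.9]
grip_width: 0.0095
grasp_force: 40.0
```

Request:
play_rows --deltas '[[[0, 0, -15], [0, 0, 0]], [[0, 0, -50], [0, 0, 0]], [[0, 0, -90], [0, 0, 0]], [[0, 0, -116], [0, 0, 0]], [[0, 0, -116], [0, 0, 0]], [[0, 0, -116], [0, 0, 0]]]'

```text
t: 3.85
position: [0.5648, -0.2616, 0.1906]
tcp_rot: [-0.012, 1.0, -0.0, 0.0]
ft_force: [-0.6, 0.5, -1.7]
grip_width: 0.0095
grasp_force: 40.0
```

```bash
python3 -c "
from h import *
go(592.8,122,190,102.2); s=ctrl.observe();print(s['position'],s['ft_force'],s['grip_width'])"
```

```text
shift [-37.1 382.8   0.4] turn [ -0.    0.  -10.8]
[ 0.56476896 -0.26158039  0.19058114] [-0.55485788  0.48062792 -1.66540314] 0.009483964999931808
```

Request:
play_rows --deltas '[[[-37, 383, 0], [0, 0, -10.8]], [[-37, 383, 0], [0, 0, -10.8]], [[-37, 383, 0], [0, 0, -10.8]], [[-37, 383, 0], [0, 0, -10.8]], [[-37, 383, 0], [0, 0, -10.8]], [[-37, 383, 0], [0, 0, -10.8]], [[-37, 383, 0], [0, 0, -10.8]], [[-37, 383, 0], [0, 0, -10.8]], [[-37, 383, 0], [0, 0, -10.8]], [[-37, 383, 0], [0, 0, -10.8]]]'

```text
t: 4.85
position: [0.5916, 0.1228, 0.1884]
tcp_rot: [-0.107, 0.994, -0.0, -0.002]
ft_force: [-0.3, -0.5, -0.7]
grip_width: 0.0095
grasp_force: 40.0
```

Request:
play_rows --deltas '[[[0, 0, 0], [0, 0, 0]], [[0, 0, 0], [0, 0, 0]], [[0, 0, 0], [0, 0, 0]]]'

```text
t: 5.15
position: [0.5928, 0.1207, 0.1896]
tcp_rot: [-0.105, 0.994, -0.0, -0.0]
ft_force: [-0.1, 0.7, 0.1]
grip_width: 0.0098
grasp_force: 40.0
```

```bash
python3 -c "
from h import *
go(592.8,122,190,102.2); s=ctrl.observe();print(s['position'],s['ft_force'],s['grip_width'])
g=grab('wrist'); cv2.imwrite('pics/w2.png',g['frame'][:,:,::-1]); print(-g['R'].T@g['t'])"
```

```text
shift [-0.3  1.2 -0.4] turn [-0.  -0.  -0.2]
[0.59279406 0.12074195 0.18962144] [-0.13438108  0.65365964  0.05363458] 0.009806758784706243
[0.52365928 0.10645746 0.33491609]
```

View pics/w2.png

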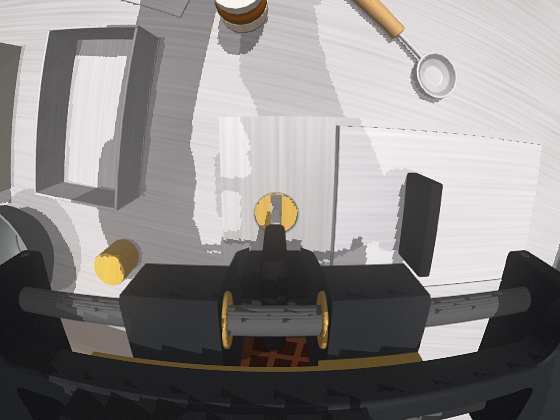

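The wrist view shows the key blade hanging directly above the brass plug, which is centred near (276,213). The chest edges are parallel to the image axes, so the yaw is right. Next I'll compute the plug centre from this view and compare it with the tool.

```bash
python3 -c "
from h import *
g=dict(np.load('wrist.npz')); f=g['frame'].astype(int); m=np.zeros(f.shape[:2],np.uint8)
m[185:245,245:310]=((f[...,0]-f[...,2])>60)[185:245,245:310]
p=cv2.findNonZero(m); print(cv2.boundingRect(p))
for r in range(190,238,3):
    c=np.nonzero(m[r])[0]
    if len(c): print(r,c[0],c[-1],wray(g,c[0],r,.089).round(1),wray(g,c[-1],r,.089).round(1))
h=cv2.convexHull(p)[:,0]; W=np.array([wray(g,u,v,.089)[:2] for u,v in h])
A=np.c_[2*W,np.ones(len(W))]; s=np.linalg.lstsq(A,(W**2).sum(1),rcond=None)[0]; print('circle',s[:2],np.sqrt(s[2]+s[:2]@s[:2]))
d=g['depth']
for r in (205,215,225,235): print(r,f[r,262:292].sum(1)//3)
for r in (205,215,225,235): print(r,(d[r,262:292]*1000).astype(int))
"
```

```text
(255, 193, 43, 38)
193 276 280 [578.3 118.9  89. ] [577.6 121.9  89. ]
196 265 285 [582.4 111.   89. ] [579.1 126.2  89. ]
199 261 289 [585.4 108.5  89. ] [580.8 129.8  89. ]
202 259 291 [588.1 107.4  89. ] [582.8 131.9  89. ]
205 256 293 [591.  105.6  89. ] [584.9 133.9  89. ]
208 255 295 [593.5 105.3  89. ] [586.9 136.   89. ]
211 255 297 [595.9 105.8  89. ] [589.  138.1  89. ]
214 255 296 [598.3 106.2  89. ] [591.6 137.9  89. ]
217 256 295 [600.6 107.5  89. ] [594.1 137.7  89. ]
220 257 295 [602.9 108.8  89. ] [596.6 138.3  89. ]
223 258 293 [605.2 110.   89. ] [599.3 137.3  89. ]
226 261 290 [607.1 112.9  89. ] [602.3 135.5  89. ]
229 285 287 [605.6 132.1  89. ] [605.3 133.7  89. ]
circle [593.9653898  122.03223911] 16.348826903149668
205 [171 170 167 166 168 171 170 169 173 195 112 118 120 122 122 122 122 122
 120 127 171 166 165 167 169 167 170 170 168 170]
215 [169 169 167 167 123 108 109 110 110 123 132 132 132 132 131 132 132 113
 101 114 170 166 163 165 168 167 169 168 169 168]
225 [125 124 105 107  95  85  72  60  54  54  54  52  51  51  52  53  50  53
  57  76 106 145 165 166 167 167 168 166 170 170]
235 [117 118  61  52  52  54  53  54  56  52  54  56  54  54  56  54  53  53
  53  52  53  52  52 100 202 194 194 196 196 194]
205 [254 254 255 255 254 255 255 254 255 343 342 344 343 343 342 343 342 343
 343 261 255 256 255 255 256 256 254 254 255 255]
215 [257 256 258 256 257 258 256 257 257 303 203 203 203 203 203 204 203 303
 304 261 256 258 257 257 257 257 256 257 257 257]
225 [259 260 259 259 260 159 159 157 157 156 156 157 156 157 158 157 156 157
 156 159 159 259 259 260 260 260 260 260 261 259]
235 [255 256 151 147 145 144 144 142 142 143 143 142 143 142 143 143 143 143
 144 144 145 146 148 152 256 255 256 256 255 255]
```

```bash
python3 -c "
from h import *
g=dict(np.load('wrist.npz')); f=g['frame'].astype(int); d=g['depth']*1000
o=-g['R'].T@g['t']*1000
c2=np.radians(12.2); ex=np.array([np.cos(c2),np.sin(c2)]); ey=np.array([-ex[1],ex[0]])
K=np.array([592.8,121])
for r in range(196,232,2):
    row=d[r,262:292]
    for nm,lo,hi in(('blade',195,215),('slot',315,400)):
        c=np.nonzero((row>lo)&(row<hi))[0]+262
        if len(c):
            if nm=='slot': z=.083; z=.089
            else:
                p=wray(g,c.mean(),r,0); q=p-o; z=None
                n=g['R']@q; s=np.median(row[(row>lo)&(row<hi)])/n[2]; w=o+q*s; print(r,nm,c[0],c[-1],w.round(1),'chest xy',ex@(w[:2]-K),ey@(w[:2]-K)); continue
            a,b=wray(g,c[0]-.5,r,z),wray(g,c[-1]+.5,r,z); w=(a+b)/2; print(r,nm,c[0],c[-1],w.round(1),ex@(w[:2]-K),ey@(w[:2]-K))
" | sed 's/np.float64//'
```

```text
196 slot 271 280 [580.7 119.   89. ] -12.266594847271776 0.6193817176549123
198 slot 271 280 [582.2 119.3  89. ] -10.666427646563676 0.6167706806786728
200 slot 271 280 [583.8 119.7  89. ] -9.061451580798709 0.6141730312786342
202 slot 271 280 [585.4 120.   89. ] -7.451522953652772 0.6115886346216038
204 slot 271 280 [587.  120.4  89. ] -5.836496428809052 0.6090173576975025
206 slot 271 280 [588.6 120.7  89. ] -4.216224974143122 0.6064590692904301
208 slot 271 280 [590.1 121.   89. ] -2.590559804670468 0.6039136399497885
210 blade 273 275 [581.  118.  128.4] chest xy -12.134493805377652 -0.4214273407407694
210 slot 271 280 [591.7 121.4  89. ] -0.9593503242109633 0.6013809419624422
212 blade 272 278 [581.1 118.7 132.5] chest xy -11.953510605869356 0.23907690143325233
212 slot 271 280 [593.3 121.7  89. ] 0.6775559342822418 0.5988608493252126
214 blade 272 278 [581.  118.7 137.2] chest xy -11.975209997329669 0.24010607170187548
216 blade 271 279 [581.  118.7 141.7] chest xy -12.031890105325388 0.241197191988062
218 blade 271 279 [580.9 118.7 146.3] chest xy -12.141338578533283 0.24239755193741352
218 slot 280 280 [597.4 126.3  89. ] 5.63072409940202 4.154212630776647
220 slot 280 280 [599.  126.6  89. ] 7.291975474788035 4.158433127074421
222 slot 280 280 [600.7 127.   89. ] 8.959716292550507 4.162781963202905
```

Request:
play_rows --deltas '[[[-0.4, 0.4, 10], [0, 0, -0.2]], [[-0.4, 0.4, 25], [0, 0, -0.2]], [[-0.4, 0.4, 35], [0, 0, -0.2]], [[-0.4, 0.4, 45], [0, 0, -0.2]], [[-0.4, 0.4, 53], [0, 0, -0.2]], [[-0.4, 0.4, 60], [0, 0, -0.2]], [[-0.4, 0.4, 65], [0, 0, -0.2]], [[-0.4, 0.4, 65], [0, 0, -0.2]]]'

```text
t: 6.0
position: [0.5927, 0.1229, 0.1242]
tcp_rot: [-0.108, 0.994, -0.0, -0.001]
ft_force: [-0.4, 0.1, -0.8]
grip_width: 0.0094
grasp_force: 40.0
```

Request:
play_rows --deltas '[[[0, 0, 8], [0, 0, 0]], [[0, 0, 15], [0, 0, 0]], [[0, 0, 19], [0, 0, 0]], [[0, 0, 20], [0, 0, 0]], [[0, 0, 20], [0, 0, 0]]]'

```text
t: 6.5
position: [0.5931, 0.123, 0.1047]
tcp_rot: [-0.108, 0.994, 0.0, -0.0]
ft_force: [-0.8, -0.2, 0.2]
grip_width: 0.0098
grasp_force: 40.0
```

Request:
play_rows --deltas '[[[0, 0, 1], [0, 0, 0]], [[0, 0, 1.5], [0, 0, 0]], [[0, 0, 1.5], [0, 0, 0]]]'

```text
t: 6.8
position: [0.5932, 0.123, 0.1035]
tcp_rot: [-0.108, 0.994, 0.0, 0.0]
ft_force: [-0.2, 0.1, -0.7]
grip_width: 0.0095
grasp_force: 40.0
```

Request:
play_rows --deltas '[[[0, 0, 0], [0, 0, 5]], [[0, 0, 0], [0, 0, 10]], [[0, 0, 0], [0, 0, 15]], [[0, 0, 0], [0, 0, 20]], [[0, 0, 0], [0, 0, 25]], [[0, 0, 0], [0, 0, 28]], [[0, 0, 0], [0, 0, 28]]]'

```text
t: 7.5
position: [0.5931, 0.1222, 0.1034]
tcp_rot: [0.136, 0.991, -0.001, 0.0]
ft_force: [0.7, -0.9, -1.2]
grip_width: 0.0094
grasp_force: 40.0
```

```bash
python3 -c "
from h import *
s=ctrl.observe();print(s['torque'],s['ft_force']);go(593,123,103,102.2)"
```

```text
[-0.39567505 -0.02083653  0.01952978] [ 0.69189884 -0.89038655 -1.19173641]
shift [0.3 0.8 0.4] turn [ -0.1  -0.  -27.9]
```

Request:
play_rows --deltas '[[[0, 0, 0], [0, 0, 4]], [[0, 0, 0], [0, 0, 8]], [[0, 0, 0], [0, 0, 12]], [[0, 0, 0], [0, 0, 12]]]'

```text
t: 7.9
position: [0.5931, 0.1224, 0.1034]
tcp_rot: [0.238, 0.971, -0.0, 0.0]
ft_force: [0.1, -1.1, -0.0]
grip_width: 0.0096
grasp_force: 40.0
```

```bash
python3 -c "
from h import *
s=ctrl.observe();print(s['torque'],s['ft_force']);go(593,123,103,102.2)
g=grab('wrist');cv2.imwrite('pics/w3.png',g['frame'][:,:,::-1])"
```

```text
[-0.38602082 -0.01729127  0.05723795] [ 0.14147014 -1.12866785 -0.04262303]
shift [0.4 0.5 0.4] turn [ -0.1   0.  -39.8]
```

View pics/w3.png

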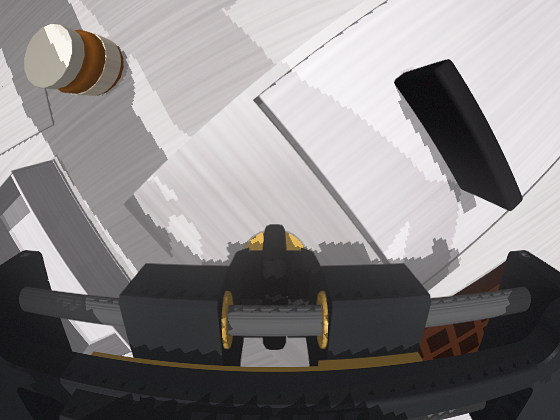

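The bow is still square in the jaws at (273,240), turned 40° with almost no torque. That is past any wrong key's ward, so this is the right key and I'll turn on to the stop.

Request:
play_rows --deltas '[[[0, 0, 0], [0, 0, 6]], [[0, 0, 0], [0, 0, 12]], [[0, 0, 0], [0, 0, 18]], [[0, 0, 0], [0, 0, 24]], [[0, 0, 0], [0, 0, 30]], [[0, 0, 0], [0, 0, 36]], [[0, 0, 0], [0, 0, 38]], [[0, 0, 0], [0, 0, 38]]]'

```text
t: 8.75
position: [0.5931, 0.1228, 0.1034]
tcp_rot: [0.541, 0.841, -0.0, 0.0]
ft_force: [-0.5, -1.8, 0.3]
grip_width: 0.0097
grasp_force: 40.0
```

```bash
python3 -c "
from h import *
s=ctrl.observe();print(s['torque'],s['ft_force'],s['joints']);go(593,123,103,102.2)"
```

```text
[-0.44934511  0.03907085  0.06133807] [-0.4816953  -1.81099582  0.30132546] [-0.2632339   0.84273262 -0.03043527  1.73724814  0.04309545  0.56221517
  0.10759607]
shift [ 0.2 -0.   0.4] turn [ -0.    0.  -77.7]
```

Request:
play_rows --deltas '[[[0, 0, 0], [0, 0, 3]], [[0, 0, 0], [0, 0, 6]], [[0, 0, 0], [0, 0, 8]], [[0, 0, 0], [0, 0, 8]]]'

```text
t: 9.15
position: [0.5932, 0.123, 0.1034]
tcp_rot: [0.599, 0.801, 0.0, 0.0]
ft_force: [0.4, -1.4, -0.9]
grip_width: 0.0097
grasp_force: 40.0
```

```bash
python3 -c "
from h import *
s=ctrl.observe();print(s['torque'],s['ft_force'],s['joints']);go(593,123,103,102.2)"
```

```text
[-0.42414714  0.0094084   0.04153109] [ 0.35818958 -1.41886156 -0.85378953] [-0.28373228  0.84337035  0.00574449  1.7383481  -0.00830162  0.55960288
  0.01406272]
shift [ 0.  -0.2  0.4] turn [  0.    0.  -85.8]
```

Request:
play_rows --deltas '[[[0, 0, 0], [0, 0, 3]], [[0, 0, 0], [0, 0, 5]], [[0, 0, 0], [0, 0, 6]], [[0, 0, 0], [0, 0, 6]]]'

```text
t: 9.55
position: [0.5932, 0.1231, 0.1034]
tcp_rot: [0.64, 0.769, 0.0, 0.0]
ft_force: [0.7, -2.1, 0.6]
grip_width: 0.0101
grasp_force: 40.0
```

```bash
python3 -c "
from h import *
s=ctrl.observe();print(s['torque'],s['ft_force'],s['tau']);go(593,123,103,102.2)
g=grab('wrist');cv2.imwrite('pics/w4.png',g['frame'][180:330,180:380,::-1].repeat(3,0).repeat(3,1))"
```

```text
[-0.4334615  -0.01203641  0.69964044] [ 0.7212346  -2.12771525  0.64137019] [-6.68420009e-01 -5.41818953e+01  1.13075081e+00 -1.05060017e+01
 -9.74309631e-01 -1.08914177e-03 -7.35257976e-01]
shift [-0.  -0.2  0.4] turn [  0.    0.  -91.7]
```

View pics/w4.png

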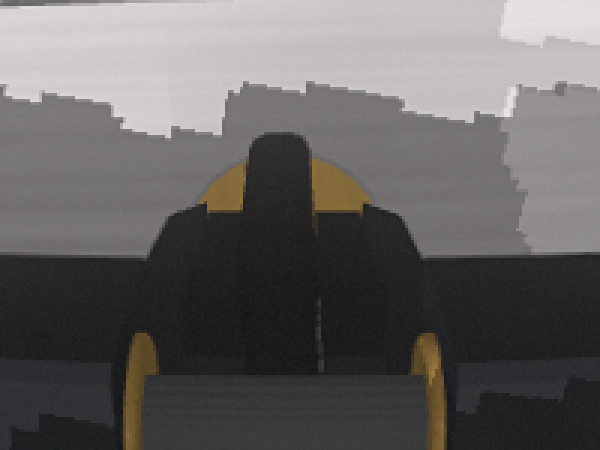

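The torque rose to 0.70 N·m with the bow at (273,230) still in the jaws, so the plug is at its stop. I'll back off inside the play, release and rise.

Request:
play_rows --deltas '[[[0, 0, 0], [0, 0, -2.5]], [[0, 0, 0], [0, 0, -4.5]], [[0, 0, 0], [0, 0, -4.5]]]'

```text
t: 9.9
position: [0.5932, 0.123, 0.1034]
tcp_rot: [0.609, 0.793, 0.0, -0.0]
ft_force: [1.3, -1.7, 0.2]
grip_width: 0.0101
grasp_force: 40.0
```

Request:
play_rows --deltas '[[[0, 0, 0], [0, 0, 0]], [[0, 0, 0], [0, 0, 0]], [[0, 0, 0], [0, 0, 0]], [[0, 0, 0], [0, 0, 0]]]' --jaw 40

```text
t: 10.3
position: [0.593, 0.1233, 0.1034]
tcp_rot: [0.61, 0.793, 0.0, -0.0]
ft_force: [0.5, -0.0, 0.9]
grip_width: 0.0388
grasp_force: 0.0
```

Request:
play_rows --deltas '[[[0, 0, -10], [0, 0, 0]], [[0, 0, -30], [0, 0, 0]], [[0, 0, -60], [0, 0, 0]], [[0, 0, -90], [0, 0, 0]], [[0, 0, -90], [0, 0, 0]], [[0, 0, -90], [0, 0, 0]]]'

```text
t: 10.9
position: [0.5934, 0.1231, 0.1945]
tcp_rot: [0.61, 0.793, 0.001, 0.001]
ft_force: [0.3, 0.4, -0.4]
grip_width: 0.0403
grasp_force: 0.0
```

```bash
python3 -c "
from h import *
s=ctrl.observe();print(s['position'],s['ft_force'])
e=np.radians(12.2); K=np.array([593.2,122.5]); b=K+108*np.array([-np.sin(e),np.cos(e)]); print(b)
go(b[0],b[1],193,102.2-180);go(b[0],b[1],193,102.2)
g=grab('wrist');cv2.imwrite('pics/w5.png',g['frame'][:,:,::-1])"
```

```text
[0.5934439  0.12308548 0.19449204] [ 0.2665397   0.35049775 -0.35232378]
[570.37692198 228.06091658]
shift [107.4   4.6   1.5] turn [ 0.1 -0.1 92.7]
shift [107.4   4.6   1.5] turn [  0.1   0.1 -87.3]
```

View pics/w5.png

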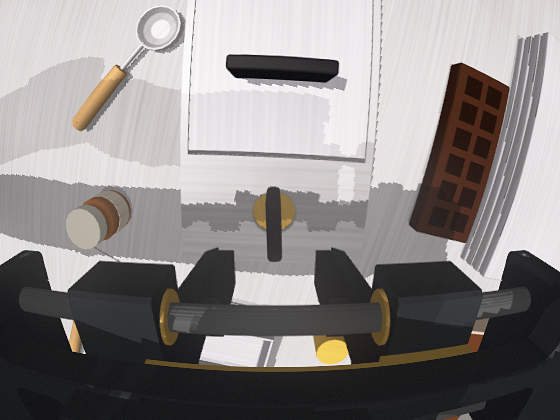

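The key stands in the lock, turned across the chest at (274,222), and the shut bar is at (283,68). Before choosing how to move the lid, I'll check the clearance beyond it to the stove.

```bash
python3 -c "
from h import *
P=cloud(dict(np.load('top.npz')))*1000; q=P[120:275,0:75].reshape(-1,3); q=q[q[:,2]>60]
Q=cloud(dict(np.load('side.npz')))*1000; r=Q[60:170,20:185].reshape(-1,3); r=r[(r[:,2]>60)]
for n,a in(('top',q),('side',r)):
    a=a[a[:,1]>390]; print(n,len(a),np.nanpercentile(a,[0,2,50,98,100],axis=0).round(0).tolist())
    for y in range(390,560,20):
        k=a[(a[:,1]>=y)&(a[:,1]<y+20)]
        if len(k): print(y,len(k),k[:,2].max().round(),k[:,0].min().round(),k[:,0].max().round())
g=dict(np.load('wrist.npz')); f=g['frame'].astype(int); m=np.zeros(f.shape[:2],bool); m[40:90,215:350]=(f.max(2)<60)[40:90,215:350]
v,u=np.nonzero(m); print(u.min(),u.max(),v.min(),v.max())
c=[wray(g,x,y,.140).round(1) for x,y in((227,55),(338,62))]; print(c)
"
```

```text
top 1875 [[392.0, 553.0, 60.0], [399.0, 555.0, 61.0], [538.0, 569.0, 84.0], [718.0, 588.0, 111.0], [727.0, 592.0, 116.0]]
550 975 116.0 392.0 575.0
side 6754 [[342.0, 549.0, 60.0], [372.0, 556.0, 63.0], [509.0, 608.0, 138.0], [710.0, 817.0, 158.0], [731.0, 1412.0, 309.0]]
530 2 106.0 403.0 404.0
550 1432 143.0 391.0 630.0
226 338 55 81
[array([537.1, 224.1, 140. ]), array([603.4, 237.6, 140. ])]
```

Request:
play_rows --deltas '[[[30, 1, 0], [0, 0, -8.5]], [[60, 2, 0], [0, 0, -17]], [[90, 4, 0], [0, 0, -25.5]], [[107, 5, 0], [0, 0, -34]], [[107, 5, 0], [0, 0, -42.5]], [[107, 5, 0], [0, 0, -51]], [[107, 5, 0], [0, 0, -59.5]], [[107, 5, 0], [0, 0, -68]], [[107, 5, 0], [0, 0, -76.5]], [[107, 5, 0], [0, 0, -85]]]'

```text
t: 11.95
position: [0.5695, 0.2272, 0.192]
tcp_rot: [-0.089, 0.996, -0.0, -0.001]
ft_force: [-0.7, -0.5, 0.2]
grip_width: 0.0398
grasp_force: 0.0
```

Request:
play_rows --deltas '[[[0, 0, 0], [0, 0, -2.3]], [[0, 0, 0], [0, 0, -2.3]], [[0, 0, 0], [0, 0, -2.3]], [[0, 0, 0], [0, 0, -2.3]]]'

```text
t: 12.35
position: [0.5702, 0.2276, 0.1929]
tcp_rot: [-0.106, 0.994, -0.0, -0.0]
ft_force: [-0.5, -0.2, -0.3]
grip_width: 0.0397
grasp_force: 0.0
```

```bash
python3 -c "
from h import *
print(ctrl.observe()['position']);go(570.4,228,108,102.2)"
```

```text
[0.57015849 0.22755618 0.19289923]
shift [-0.4  0.4 84.9] turn [-0.  -0.1 -0.1]
```

Request:
play_rows --deltas '[[[0, 0, 20], [0, 0, 0]], [[0, 0, 50], [0, 0, 0]], [[0, 0, 75], [0, 0, 0]], [[0, 0, 85], [0, 0, 0]], [[0, 0, 85], [0, 0, 0]], [[0, 0, 85], [0, 0, 0]]]'

```text
t: 12.95
position: [0.571, 0.2282, 0.1092]
tcp_rot: [-0.106, 0.994, 0.0, 0.001]
ft_force: [0.9, 0.5, -0.0]
grip_width: 0.04
grasp_force: 0.0
```

Request:
play_rows --deltas '[[[0, 0, 0], [0, 0, 0]], [[0, 0, 0], [0, 0, 0]], [[0, 0, 0], [0, 0, 0]], [[0, 0, 0], [0, 0, 0]], [[0, 0, 0], [0, 0, 0]]]' --jaw 0 --force 30

```text
t: 13.45
position: [0.5707, 0.2277, 0.1088]
tcp_rot: [-0.106, 0.994, 0.0, 0.0]
ft_force: [-0.3, 0.3, 2.8]
grip_width: 0.0099
grasp_force: 30.0
```

Request:
play_rows --deltas '[[[0, 8, 0], [0, 0, 0]], [[0, 20, 0], [0, 0, 0]], [[0, 35, 0], [0, 0, 0]], [[0, 50, 0], [0, 0, 0]], [[0, 65, 0], [0, 0, 0]], [[0, 80, 0], [0, 0, 0]], [[0, 92, 0], [0, 0, 0]], [[0, 100, 0], [0, 0, 0]], [[0, 105, 0], [0, 0, 0]], [[0, 105, 0], [0, 0, 0]]]'

```text
t: 14.45
position: [0.5483, 0.3327, 0.1088]
tcp_rot: [-0.107, 0.994, 0.001, 0.001]
ft_force: [0.2, 1.8, 4.3]
grip_width: 0.0099
grasp_force: 30.0
```

Request:
play_rows --deltas '[[[0, 2, 0], [0, 0, 0]], [[0, 4, 0], [0, 0, 0]], [[0, 6, 0], [0, 0, 0]], [[0, 7, 0], [0, 0, 0]], [[0, 7, 0], [0, 0, 0]]]'

```text
t: 14.95
position: [0.5478, 0.3351, 0.1088]
tcp_rot: [-0.105, 0.994, -0.002, 0.0]
ft_force: [0.5, -4.4, 8.7]
grip_width: 0.0099
grasp_force: 30.0
```

Request:
play_rows --deltas '[[[0, 1, 0], [0, 0, 0]], [[0, 2, 0], [0, 0, 0]], [[0, 2, 0], [0, 0, 0]]]'

```text
t: 15.25
position: [0.5478, 0.3351, 0.1088]
tcp_rot: [-0.105, 0.994, -0.003, 0.0]
ft_force: [1.1, -6.8, 10.7]
grip_width: 0.0101
grasp_force: 30.0
```

The lid is at its stop: the position hasn't changed while the force rises. I'll release and rise.

Request:
play_rows --deltas '[[[0, -1.5, 0], [0, 0, 0]], [[0, -1.5, 0], [0, 0, 0]], [[0, -1.5, 0], [0, 0, 0]], [[0, -1.5, 0], [0, 0, 0]], [[0, -1.5, 0], [0, 0, 0]]]' --jaw 40

```text
t: 15.75
position: [0.5464, 0.338, 0.1081]
tcp_rot: [-0.106, 0.994, 0.0, -0.0]
ft_force: [0.3, 0.3, -0.5]
grip_width: 0.04
grasp_force: 0.0
```

Request:
play_rows --deltas '[[[0, 0, -15], [0, 0, 0]], [[0, 0, -50], [0, 0, 0]], [[0, 0, -90], [0, 0, 0]], [[150, 0, -130], [0, 0, 0]], [[150, 0, -130], [0, 0, 0]], [[200, 0, -130], [0, 0, 0]], [[200, 0, -130], [0, 0, 0]], [[200, 0, -130], [0, 0, 0]], [[200, 0, -130], [0, 0, 0]], [[200, 0, -130], [0, 0, 0]]]'

```text
t: 16.75
position: [0.3529, 0.2963, 0.2391]
tcp_rot: [-0.106, 0.994, 0.001, 0.001]
ft_force: [0.2, 0.5, -0.0]
grip_width: 0.0399
grasp_force: 0.0
```

```bash
python3 -c "
from h import *
s=ctrl.observe();print(s['position'],s['ft_force'],s['t'])
for n in ('top','side'):
  g=grab(n);P=cloud(g)*1000;z=P[...,2]
  m=(g['frame'].max(2)<70)&(z>125)&(z<148)&(abs(P[...,0]-560)<100)&(abs(P[...,1]-335)<60); print(n,'bar',np.median(P[m],0).round(1),m.sum())
  m=(g['frame'].max(2)<70)&(z>122)&(z<148)&(abs(P[...,0]-593)<40)&(abs(P[...,1]-122)<40); q=P[m][:,:2].astype(np.float32)
  if len(q)>5: print('key',cv2.minAreaRect(q),len(q))
cv2.imwrite('pics/s2.png',g['frame'][:,:,::-1])"
```

```text
[0.35285402 0.29631233 0.23908385] [ 0.24096814  0.49291981 -0.00304592] 16.75
top bar [546.5 332.5 137.9] 188
key ((592.8441772460938, 121.42957305908203), (9.657254219055176, 42.224884033203125), 17.403701782226562) 95
side bar [545.  330.5 135.9] 146
key ((591.172119140625, 120.8421630859375), (9.496540069580078, 45.63013458251953), 18.45326042175293) 110
```

View pics/s2.png

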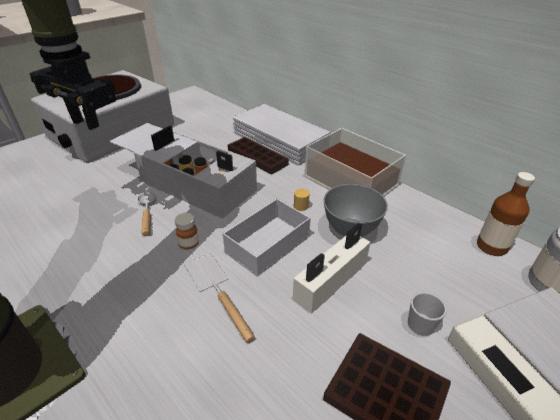

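The side view shows the lid fully open, with the bar at (162,138) and the spice jars inside visible. The key stands in the lock at (224,160), the other two keys are in the holder, and everything else is where it was. The bar moved about 110 mm, so I'm handing in.

```bash
python3 -c "
from cell import ctrl; print(ctrl.finish_job())"
```

```text
the job is handed in; nothing more can be done
None
```

The job is done and handed in after about 17 s of the 72 s: the first key tried (the middle one) turned to the stop and stays in the lock, the lid is fully open at about 110 mm, the two untried keys are still in the holder, and the other things on the bench look undisturbed.

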